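# Find the flap that rocks and push it open

### The job

Three of the four plywood flaps on the fixings box are packed shut from below and one is free: press lightly on the end of one flap after another until you find the one that rocks on its centre pivot, then push that flap round until it stands open, practically upright, and leave it so. Use the fingertips only to press and push, never forcing a flap that does not give, and do not pick up or disturb the jar, the offcut, the tape measure or the hammer.

Things in the scene. Friction and masses are not known exactly. Their poses are not given: they have to be found in the camera images.
- fixings_box: Low wooden box fixed to the bench, 132 (x) by 420 (y) by 80 mm high. Origin: centre of its underside; x points away from the robot (turned up to 0.35 rad), y along the row of four identical flaps that form its top, flush with the rim. Walls 14 mm, partitions 8 mm thick; compartments 104 (x) by 92 mm (y), where unpacked clear to 60 mm below the rim. Three, any of them, are packed.
- flap_a (a joint): Tilt of flap a, rad, about a pivot along the box's y through the flap's centre, 75 mm above the bench. 0: closed, flush; positive: far (+x) end down, near end up; negative: the reverse. Range -1.5 to 1.5 (upright 1.57). A packed flap gives only 1 to 2 mm; the free one is balanced, moves at about 2 N pressed 35 mm from the pivot and stays wherever it is left.
- flap_a_top (a point): Centre of the top face of flap a (first, at y = +150 mm in the box's frame), a plywood plate 100 mm (x) by 90 mm (y) and 10 mm thick, 5 mm above the pivot; turns with the flap; its axes are the box's when closed.
- flap_b (a joint): Tilt of flap b, rad, about a pivot along the box's y through the flap's centre, 75 mm above the bench. 0: closed, flush; positive: far (+x) end down, near end up; negative: the reverse. Range -1.5 to 1.5 (upright 1.57). A packed flap gives only 1 to 2 mm; the free one is balanced, moves at about 2 N pressed 35 mm from the pivot and stays wherever it is left.
- flap_b_top (a point): Centre of the top face of flap b (second, at y = +50 mm in the box's frame), a plywood plate 100 mm (x) by 90 mm (y) and 10 mm thick, 5 mm above the pivot; turns with the flap; its axes are the box's when closed.
- flap_c (a joint): Tilt of flap c, rad, about a pivot along the box's y through the flap's centre, 75 mm above the bench. 0: closed, flush; positive: far (+x) end down, near end up; negative: the reverse. Range -1.5 to 1.5 (upright 1.57). A packed flap gives only 1 to 2 mm; the free one is balanced, moves at about 2 N pressed 35 mm from the pivot and stays wherever it is left.
- flap_c_top (a point): Centre of the top face of flap c (third, at y = -50 mm in the box's frame), a plywood plate 100 mm (x) by 90 mm (y) and 10 mm thick, 5 mm above the pivot; turns with the flap; its axes are the box's when closed.
- flap_d (a joint): Tilt of flap d, rad, about a pivot along the box's y through the flap's centre, 75 mm above the bench. 0: closed, flush; positive: far (+x) end down, near end up; negative: the reverse. Range -1.5 to 1.5 (upright 1.57). A packed flap gives only 1 to 2 mm; the free one is balanced, moves at about 2 N pressed 35 mm from the pivot and stays wherever it is left.
- flap_d_top (a point): Centre of the top face of flap d (last, at y = -150 mm in the box's frame), a plywood plate 100 mm (x) by 90 mm (y) and 10 mm thick, 5 mm above the pivot; turns with the flap; its axes are the box's when closed.
- jar: Bystander: lidded glass jar, 64 mm across, 85 mm high, standing beyond the +y end of the box. Origin: centre of its underside.
- offcut: Bystander: wooden offcut 100 x 45 x 35 mm lying beyond the -y end of the box. Origin: centre of its underside.
- tape_measure: Bystander: grey tape measure 68 x 72 x 34 mm lying on the near side of the box. Origin: centre of its underside.
- hammer: Bystander: hammer 260 mm long, lying on the far side of the box, roughly along it. Origin: under the middle of its length.

How it is judged:
On the way:
1. the free flap is found: it has rocked by more than 0.12 rad (((value of joint flap_a above 0.12 rad or value of joint flap_a below -0.12 rad) or (value of joint flap_b above 0.12 rad or value of joint flap_b below -0.12 rad) or (value of joint flap_c above 0.12 rad or value of joint flap_c below -0.12 rad) or (value of joint flap_d above 0.12 rad or value of joint flap_d below -0.12 rad))), for 0.05 s.
At the end, for the whole second after the job is handed in: The free flap stands open, tilted at least 1.25 rad (72 degrees) either way, and all flaps are at rest; the jar stands upright and no bystander has moved more than 30 mm (((value of joint flap_a above 1.25 rad or value of joint flap_a below -1.25 rad) or (value of joint flap_b above 1.25 rad or value of joint flap_b below -1.25 rad) or (value of joint flap_c above 1.25 rad or value of joint flap_c below -1.25 rad) or (value of joint flap_d above 1.25 rad or value of joint flap_d below -1.25 rad)) and velocity of joint flap_a between -0.1 and 0.1 rad/s and velocity of joint flap_b between -0.1 and 0.1 rad/s and velocity of joint flap_c between -0.1 and 0.1 rad/s and velocity of joint flap_d between -0.1 and 0.1 rad/s and not (distance of jar from where it was at the start of the episode above 0.03 m) and not (distance of offcut from where it was at the start of the episode above 0.03 m) and not (distance of tape_measure from where it was at the start of the episode above 0.03 m) and not (distance of hammer from where it was at the start of the episode above 0.03 m) and angle between jar's own z axis and vertical below 0.2 rad); the robot touches nothing.
It fails at once if a bystander is moved or lifted by more than 30 mm (distance of any of jar, offcut, tape_measure, hammer from where it was at the start of the episode above 0.03 m).
It fails at once if the box or a flap is pressed with more than 50 N (contact force between any of the fingers, the arm and fixings_box above 50 N).
It also fails if it takes over 48 s, if anything falls off the work surface, if the arm or the gripper's body presses on something with over 40 N, if the wrist force passes 120 N, or if a joint passes its speed limit or range.

### The arm

A 6-joint arm with a two-finger parallel gripper is mounted at the origin on the work surface. World frame = base frame: x ahead of the robot, y to its left, z up, the work surface at z = 0. Lengths are in m, angles in rad, forces in N, time in s.
With the tool pointing down it reaches from about 0.25 to 0.725 m from the base axis. Payload 4 kg.
Tool frame: the origin (TCP) lies on the centre line of the jaws, within the pads' length; the fingertips stand 22 mm ahead of it and the grasp point (between the pads) lies 3 mm ahead of it; z points along the fingers, y is the line along which they close (so a half turn about z gives the same grasp; the last joint's range is limited). The gripper opens to 85 mm and grips with 20 to 120 N. Pads are 22 mm wide; open, the fingers measure 114 mm over their backs; the gripper's body (76 mm by 85 mm) begins 54 mm behind the grasp point. The pads swing forward as they close: fully open they stand 13 mm farther back than shut.
Start: joints at [-1.112, 0.241, 0.005, 1.335, 0, 1.571], TCP at [0.221, -0.448, 0.253] pointing down, gripper open.
Joint ranges: [-2.72, 2.72], [-1.05, 1.87], [-1.09, 1.28], [-1.99, 2.15], [-1.42, 1.44], [-3.14, 3.14]. Speed limits (rad/s): [2.79, 2.79, 3.14, 3.14, 3.14, 3.14].

### API

Orientations are given as a unit quaternion [x, y, z, w].
In Python, from workcell import bot gives the robot as it stands.
- The arm moves only by the shell command python3 -m inch 'ROWS'. ROWS is JSON, one flat list of numbers, 7 for each row, row after row: the shift along the world's x, y, z in mm, then the turn, a rotation vector about the world's x, y, z in rad, then the opening in per cent of the stroke, from 0 (shut) to 100 (fully open). A call has 1 to 8 rows; each row is the pose to reach, as a shift and turn from the pose commanded when the call began; what a row does not reach only later rows make up. A row lasts 1/12 s, in which the tool goes at most 41.7 mm and 7.16 degrees, less where a joint would pass 70% of its speed; a pose out of reach is approached as far as the arm can. A call with a gripper value outside its range is refused whole. The fingers move at their own pace and stop on an object; the grip force is fixed at half the most. Time passes only in rows, so rows that repeat a pose let the fingers close. It gives the time, the measured TCP pose, the force, the opening and the grip force at its end, in the units of the state.
- bot.get_obs(): the state, without advancing time (a new reading comes with each control period).
- bot.camera(name): name is "scene" or "side" or "wrist"; returns the picture (384x512x3 uint8, blue, green, red); there is no depth.
- bot.camera_info(name): a dict with "intrinsics" (3x3 intrinsics, pixels), "camera_from_world" (4x4, takes a point from world to camera coordinates); the wrist camera has in their place "hand_eye" (4x4, takes a point from camera to tool coordinates, whose origin is the TCP and whose axes are the flange's). Camera axes: x right, y down, z forward; pixel columns grow to the right and rows downward; lengths in m; the calibration is good to about 2 mm. A picture is of the moment at which its call begins: read the wrist's pose just before it. camera_info takes no time and is no camera call.
- bot.job_done(): hands the job in; it is judged then, once.
Trained networks look in the newest picture that a camera, given by its name, has taken for a name from the list of things; names that differ only in an ending like _2 or _b are one class to them, and where a whole thing is asked for, a point or a joint stands for the part that bears it (a point fixed in the world has none). Each returns a list of dicts, best first, with "confidence" (0 to 1); they miss things now and then, are a little off and sometimes report something else, mostly with a low value. They report only what shows in the picture. A call takes as long as a camera call.
- bot.silhouettes(camera, target): "mask" (384x512 bool, what is visible of it) and "uv" ([column, row] in pixels, amid what is visible of it).
- bot.spot_point(camera, target): "uv" ([column, row] in pixels: a listed point, or the origin of a listed thing).
The state is a dict: "clock": time; "joint_pos": joint angles; "joint_vel": joint speeds; "tau": joint torques, N m; "eef_pos": TCP position; "tool_rot": TCP orientation; "ft_force": force on the tool from outside, world axes, zero at the start; "ft_torque": the same for the moment, N m; "grip_width": finger opening in m; "grasp_force": force on a finger pad.
Only numpy, scipy, OpenCV 4.12 (cv2) and the standard library are available. Lean on these libraries where they do the work, as an engineer would, in place of code of your own. Each camera call takes 0.05 s, during which the arm holds its last target. There are 200 camera calls.

## Working session

There is one attempt and no reset: what is moved stays moved. The work goes in short steps, Python scripts to look and compute and a shell command to move; the robot and the scene stay as the last step left them, time stands still between calls to the robot, and variables do not carry over. Pictures are saved under pics/ and viewed, at most 10 in all, crops included, and the job is handed in when it is done.

```bash
mkdir -p pics; cat > h.py <<'E'
import numpy as np,cv2
from workcell import bot
def ray(cam,uv,z):
    i=bot.camera_info(cam);K=np.array(i["intrinsics"]);T=np.array(i["camera_from_world"])
    R,t=T[:3,:3],T[:3,3];c=-R.T@t
    d=R.T@np.linalg.inv(K)@np.array([uv[0],uv[1],1.])
    return c+d*(z-c[2])/d[2]
E
python3 - <<'E'
from h import *
for c in ["scene","side"]:
    cv2.imwrite(f"pics/{c}0.png",bot.camera(c))
    for f in "abcd":
        for r in bot.spot_point(c,f"flap_{f}_top")[:4]: print(c,f,r["confidence"],r["uv"],ray(c,r["uv"],.08).round(3))
    for n,z in [("jar",0),("offcut",0),("tape_measure",0),("hammer",0),("fixings_box",0)]:
        for r in bot.spot_point(c,n)[:1]: print(c,n,r["confidence"],ray(c,r["uv"],z).round(3))
o=bot.get_obs();print(o["clock"],o["eef_pos"],o["tool_rot"],o["ft_force"],o["grip_width"])
E
```

```text
scene a 0.67 [315.6, 202.2] [0.628 0.172 0.08 ]
scene b 0.69 [273.7, 192.7] [0.597 0.083 0.08 ]
scene c 0.82 [227.3, 188.3] [ 0.583 -0.019  0.08 ]
scene d 0.68 [182.6, 184.1] [ 0.57  -0.121  0.08 ]
scene offcut 0.86 [ 0.528 -0.266  0.   ]
scene tape_measure 0.74 [0.475 0.084 0.   ]
scene hammer 0.96 [ 0.718 -0.005  0.   ]
scene fixings_box 0.74 [0.598 0.031 0.   ]
side a 0.8 [195.3, 213.7] [0.627 0.176 0.08 ]
side b 0.98 [229.7, 194.8] [0.607 0.083 0.08 ]
side c 0.77 [263.7, 174.1] [ 0.589 -0.032  0.08 ]
side d 0.74 [289.8, 164.9] [ 0.557 -0.104  0.08 ]
side d 0.68 [193.8, 214.0] [0.629 0.179 0.08 ]
side jar 0.73 [0.658 0.315 0.   ]
side offcut 0.56 [ 0.544 -0.273  0.   ]
side tape_measure 0.68 [0.469 0.087 0.   ]
side hammer 0.58 [ 0.719 -0.004  0.   ]
side fixings_box 0.96 [0.605 0.017 0.   ]
1.0 [ 0.22143747 -0.44828566  0.25331826] [ 9.73801439e-01  2.27399992e-01  9.28690782e-06 -1.16426297e-06] [ 0.30132528 -0.22485017  0.05378544] 0.08507756731146016
```

View pics/scene0.png

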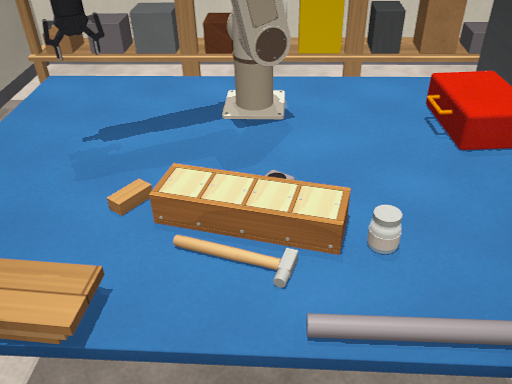

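View pics/side0.png

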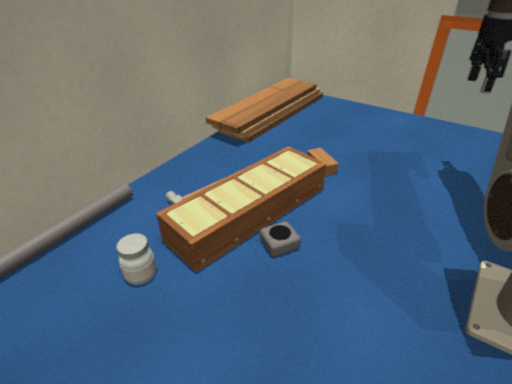

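```bash
python3 - <<'E'
from h import *
from scipy.spatial.transform import Rotation as R
P=np.array([[.628,.172],[.597,.083],[.583,-.019],[.57,-.121],[.627,.176],[.607,.083],[.589,-.032],[.557,-.104]])
Y=np.array([.15,.05,-.05,-.15]*2)
m=P.mean(0);v=(P-m).T@Y;th=np.arctan2(-v[0],v[1]);ex=np.array([np.cos(th),np.sin(th)]);ey=np.array([-ex[1],ex[0]])
print("center",m,"yaw",th)
for n,z in [("fixings_box",.08)]:
  for c in ["scene","side"]:
    bot.camera(c)
    k=bot.silhouettes(c,n)
    if k: 
        k=k[0];print(k["confidence"],k["mask"].sum())
for n,y in zip("abcd",Y): print(n,(m+ey*y).round(4),"near35",(m+ey*y-ex*.035).round(4),"far35",(m+ey*y+ex*.035).round(4))
print(R.from_quat(bot.get_obs()["tool_rot"]).as_matrix().round(3))
E
```

```text
center [0.59475 0.02975] yaw -0.21165766724861695
0.77 12298
0.88 10289
a [0.6263 0.1764] near35 [0.592  0.1838] far35 [0.6605 0.169 ]
b [0.6053 0.0786] near35 [0.571 0.086] far35 [0.6395 0.0713]
c [ 0.5842 -0.0191] near35 [ 0.55   -0.0118] far35 [ 0.6185 -0.0265]
d [ 0.5632 -0.1169] near35 [ 0.529  -0.1095] far35 [ 0.5975 -0.1243]
[[ 0.897  0.443  0.   ]
 [ 0.443 -0.897 -0.   ]
 [-0.     0.    -1.   ]]
```

```bash
cat > fit.py <<'E'
from h import *
from scipy.optimize import minimize
V=np.array([[sx*.066,sy*.21,z] for sx in(-1,1) for sy in(-1,1) for z in(0,.08)])
M={}
for c in ["scene","side"]:
    bot.camera(c);M[c]=bot.silhouettes(c,"fixings_box")[0]["mask"]
def cost(p):
    x,y,t=p[0]/100,p[1]/100,p[2]/10;W=V@np.array([[np.cos(t),np.sin(t),0],[-np.sin(t),np.cos(t),0],[0,0,1]])+[x,y,0];s=0
    for c in M:
        i=bot.camera_info(c);T=np.array(i["camera_from_world"]);q=(W@T[:3,:3].T+T[:3,3])@np.array(i["intrinsics"]).T
        h=cv2.convexHull((q[:,:2]/q[:,2:]*16*1).astype(np.int32))
        m=np.zeros((384,512),np.uint8);cv2.fillConvexPoly(m,h,1,shift=4);m=m>0
        s-=(m&M[c]).sum()/(m|M[c]).sum()
    return s
b=min((minimize(cost,[59.5+a,3.0,-2.1+d],method="Nelder-Mead",options=dict(initial_simplex=np.array([[59.5+a,3,-2.1+d],[60.5+a,3,-2.1+d],[59.5+a,4,-2.1+d],[59.5+a,3,-1.5+d]]))) for a in(-.5,.5) for d in (-.3,.3)),key=lambda r:r.fun)
x,y,t=b.x/[100,100,10];print(x,y,t,b.fun)
ex=np.array([np.cos(t),np.sin(t)]);ey=np.array([-ex[1],ex[0]])
for n,s in zip("abcd",[.15,.05,-.05,-.15]): print(n,"near33",([x,y]+ey*s-ex*.033).round(4))
E
python3 fit.py; python3 -m inch '[0,20,20,0,0,-0.12,0, 0,60,40,0,0,-0.24,0]'; python3 -c "
from h import *
print(bot.get_obs()['joint_pos'])"
```

```text
0.5913270622133626 0.02875251503787966 -0.21309698596183746 -1.9539518698688636
a near33 [0.5908 0.1823]
b near33 [0.5696 0.0846]
c near33 [ 0.5485 -0.0131]
d near33 [ 0.5274 -0.1109]
clock: 1.57
eef_pos: [0.2214, -0.3924, 0.2909]
tool_rot: [0.994, 0.105, -0.001, -0.001]
ft_force: [0.6, -0.5, 0.6]
grip_width: 0.0642
grasp_force: 0.0
[-1.05684567e+00  1.29471081e-01 -3.47403241e-02  1.40825777e+00
 -4.22461899e-04  1.87417133e+00]
```

```bash
python3 -m inch '[14,13,0,0,0,0.12,0, 28,26,0,0,0,0.24,0, 42,39,0,0,0,0.36,0, 56,52,0,0,0,0.48,0, 70,65,0,0,0,0.6,0, 84,78,0,0,0,0.72,0, 98,91,0,0,0,0.84,0, 112,104,0,0,0,0.96,0]'
python3 -m inch '[14,13,-5,0,0,0.12,0, 28,26,-10,0,0,0.24,0, 42,39,-20,0,0,0.36,0, 56,52,-30,0,0,0.48,0, 70,65,-40,0,0,0.6,0, 84,78,-50,0,0,0.72,0, 98,91,-60,0,0,0.84,0, 112,104,-70,0,0,0.96,0]'
python3 -m inch '[14,13,-10,0,0,0.12,0, 28,26,-20,0,0,0.24,0, 42,39,-30,0,0,0.36,0, 56,52,-40,0,0,0.48,0, 70,61,-50,0,0,0.6,0, 82,69,-70,0,0,0.72,0, 82,69,-80,0,0,0.79,0, 82,69,-80,0,0,0.79,0]'
python3 -c "
from h import *
from scipy.spatial.transform import Rotation as R
o=bot.get_obs()
print(o['joint_pos'],o['ft_torque'],R.from_quat(o['tool_rot']).as_matrix().round(3))
cv2.imwrite('pics/s1.png',bot.camera('side'))"
```

```text
clock: 2.23
eef_pos: [0.334, -0.2863, 0.2921]
tool_rot: [0.83, 0.558, 0.0, 0.0]
ft_force: [-1.0, 0.3, 0.2]
grip_width: -0.0003
grasp_force: 0.0
clock: 2.9
eef_pos: [0.4461, -0.1823, 0.2215]
tool_rot: [0.478, 0.878, -0.0, 0.0]
ft_force: [1.1, -0.8, -0.2]
grip_width: -0.0001
grasp_force: 0.0
clock: 3.57
eef_pos: [0.5262, -0.113, 0.1391]
tool_rot: [0.105, 0.994, 0.0, -0.003]
ft_force: [-0.4, -0.7, -0.7]
grip_width: 0.0002
grasp_force: 0.0
[-2.11515637e-01  3.94468863e-01 -8.68389690e-02  1.09478636e+00
 -3.62010088e-05 -1.20498359e-03] [-0.01223428  0.08465988  0.02740485] [[-0.978  0.209 -0.005]
 [ 0.209  0.978  0.001]
 [ 0.005 -0.    -1.   ]]
```

View pics/s1.png

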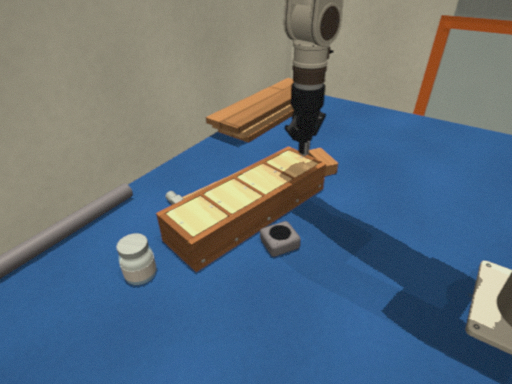

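```bash
python3 -m inch '[0,0,-15,0,0,0,0, 0,0,-30,0,0,0,0, 0,0,-34,0,0,0,0, 0,0,-34,0,0,0,0]'; python3 -m inch '[0,0,-2,0,0,0,0, 0,0,-3,0,0,0,0, 0,0,-3,0,0,0,0]';python3 -m inch '[0,0,-2,0,0,0,0, 0,0,-3,0,0,0,0, 0,0,-3,0,0,0,0]'
```

```text
clock: 3.95
eef_pos: [0.5266, -0.1142, 0.1077]
tool_rot: [0.107, 0.994, 0.0, -0.001]
ft_force: [0.3, 0.1, 0.8]
grip_width: -0.0001
grasp_force: 0.0
clock: 4.2
eef_pos: [0.5279, -0.1143, 0.1058]
tool_rot: [0.106, 0.994, -0.0, 0.001]
ft_force: [-0.5, -0.8, -0.1]
grip_width: 0.0001
grasp_force: 0.0
clock: 4.45
eef_pos: [0.5276, -0.1141, 0.1021]
tool_rot: [0.106, 0.994, -0.0, 0.0]
ft_force: [-0.3, -0.1, -1.4]
grip_width: 0.0001
grasp_force: 0.0
```

```bash
python3 -m inch '[0,0,-2,0,0,0,0, 0,0,-2,0,0,0,0]'; python3 -m inch '[0,0,-2,0,0,0,0, 0,0,-2,0,0,0,0]'
```

```text
clock: 4.62
eef_pos: [0.5276, -0.1141, 0.1014]
tool_rot: [0.106, 0.994, -0.0, 0.001]
ft_force: [-4.5, 0.3, 8.2]
grip_width: -0.0002
grasp_force: 4.7
clock: 4.78
eef_pos: [0.5276, -0.114, 0.1013]
tool_rot: [0.106, 0.994, -0.0, 0.001]
ft_force: [-7.2, 1.6, 21.0]
grip_width: 0.0004
grasp_force: 10.3
```

```bash
python3 -m inch '[0,0,20,0,0,0,0, 7,33,24,0,0,0,0, 14,67,24,0,0,0,0, 21,101,20,0,0,0,0, 21,101,8,0,0,0,0, 21,101,6,0,0,0,0, 21,101,4,0,0,0,0, 21,101,3,0,0,0,0]'; python3 -m inch '[0,0,-1,0,0,0,0, 0,0,-2,0,0,0,0]';python3 -m inch '[0,0,-1,0,0,0,0, 0,0,-2,0,0,0,0]'
```

```text
clock: 5.45
eef_pos: [0.548, -0.0132, 0.1009]
tool_rot: [0.106, 0.994, 0.0, -0.0]
ft_force: [-0.8, 1.3, 3.6]
grip_width: 0.0001
grasp_force: 1.5
clock: 5.62
eef_pos: [0.5483, -0.0137, 0.0994]
tool_rot: [0.107, 0.994, 0.0, 0.0]
ft_force: [-1.1, 2.2, 3.8]
grip_width: 0.0003
grasp_force: 1.7
clock: 5.78
eef_pos: [0.5482, -0.0137, 0.0972]
tool_rot: [0.107, 0.994, -0.0, -0.0]
ft_force: [-3.1, 1.6, 2.4]
grip_width: 0.0003
grasp_force: 1.6
```

Flap c gives at low force, about 3 N. I'll press a little further to confirm it.

```bash
python3 -m inch '[0,0,-2,0,0,0,0, 0,0,-4,0,0,0,0]'; python3 -m inch '[0,0,-2,0,0,0,0, 0,0,-4,0,0,0,0, 0,0,-5,0,0,0,0]'
```

```text
clock: 5.95
eef_pos: [0.5485, -0.0136, 0.0929]
tool_rot: [0.107, 0.994, -0.0, 0.0]
ft_force: [-1.2, -0.3, 3.6]
grip_width: -0.0004
grasp_force: 1.6
clock: 6.2
eef_pos: [0.549, -0.0134, 0.0879]
tool_rot: [0.106, 0.994, -0.0, 0.001]
ft_force: [-0.5, -0.3, 3.3]
grip_width: 0.0002
grasp_force: 1.3
```

```bash
python3 -m inch '[0,0,-3,0,0,0,0, 0,0,-6,0,0,0,0, 2,0,-6,0,0,0,0, 4,-1,-6,0,0,0,0, 6,-1,-6,0,0,0,0, 6,-1,-6,0,0,0,0]'; python3 -m inch '[2,0,0,0,0,0,0, 3,-1,0,0,0,0,0, 3,-1,0,0,0,0,0]'; python3 -c "
from h import *
cv2.imwrite('pics/s2.png',bot.camera('side')[80:280,130:380].repeat(3,0).repeat(3,1))"
```

```text
clock: 6.7
eef_pos: [0.5531, -0.0138, 0.0809]
tool_rot: [0.106, 0.994, 0.0, -0.002]
ft_force: [-4.5, 0.1, 0.2]
grip_width: 0.0003
grasp_force: 1.8
clock: 6.95
eef_pos: [0.5563, -0.0146, 0.0812]
tool_rot: [0.106, 0.994, 0.0, -0.002]
ft_force: [-5.0, 2.4, 1.1]
grip_width: -0.0002
grasp_force: 2.0
```

View pics/s2.png

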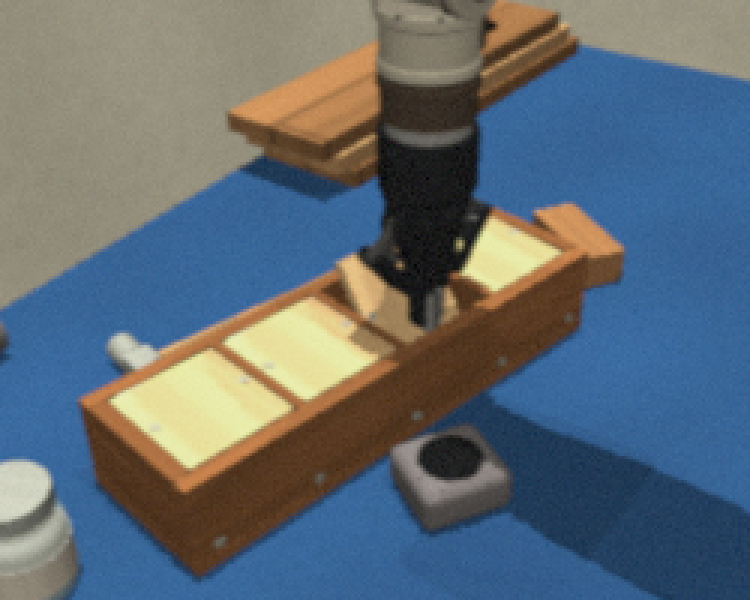

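```bash
python3 -m inch '[0,0,0,-0.02,-0.08,0,0, 0,0,0,-0.03,-0.16,0,0, 0,0,0,-0.05,-0.24,0,0, 0,0,0,-0.05,-0.24,0,0]';  python3 -c "
from h import *
cv2.imwrite('pics/s3.png',bot.camera('side')[80:280,130:380].repeat(3,0).repeat(3,1))"
```

```text
clock: 7.33
eef_pos: [0.5522, -0.0147, 0.0795]
tool_rot: [0.105, 0.987, -0.013, 0.12]
ft_force: [-2.6, -0.5, -0.7]
grip_width: -0.0001
grasp_force: 0.0
```

View pics/s3.png

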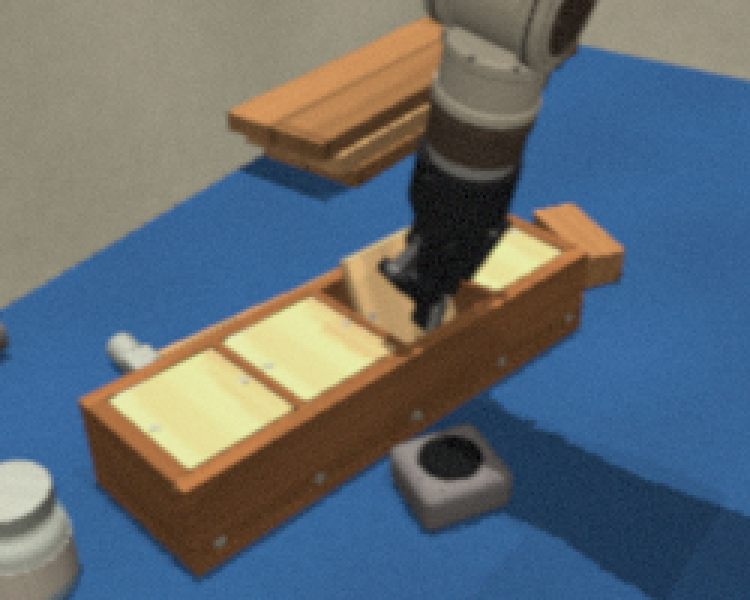

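```bash
python3 -m inch '[2,0,0,0,0,0,0, 4,-1,0,0,0,0,0, 5,-1,0,0,0,0,0, 5,-1,0,0,0,0,0]'; python3 -m inch '[2,0,0,0,0,0,0, 3,-1,0,0,0,0,0, 3,-1,0,0,0,0,0]';  python3 -c "
from h import *
cv2.imwrite('pics/s4.png',bot.camera('side')[80:280,130:380].repeat(3,0).repeat(3,1))"
```

```text
clock: 7.72
eef_pos: [0.5605, -0.0156, 0.0802]
tool_rot: [0.105, 0.987, -0.012, 0.117]
ft_force: [-8.2, 2.7, -2.7]
grip_width: -0.0001
grasp_force: 3.9
clock: 7.97
eef_pos: [0.5614, -0.0159, 0.0798]
tool_rot: [0.105, 0.988, -0.011, 0.115]
ft_force: [-15.8, 3.6, 3.9]
grip_width: 0.0
grasp_force: 7.9
```

View pics/s4.png

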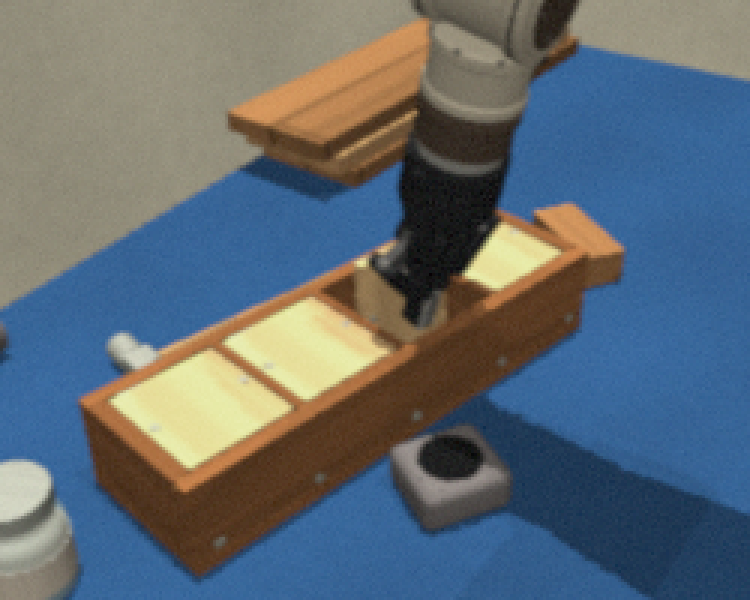

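```bash
python3 -m inch '[-6,1,0,0,0,0,0, -12,3,0,0,0,0,0, -14,3,5,0,0,0,0, -16,3,30,0,0,0,0, -30,6,60,0,0,0,0, -60,10,95,0,0,0,0, -95,15,120,0,0,0,0, -120,15,120,0,0,0,0]';  python3 -c "
from h import *
cv2.imwrite('pics/s5.png',bot.camera('side')[80:280,130:380].repeat(3,0).repeat(3,1))"
```

```text
clock: 8.68
eef_pos: [0.4494, -0.0017, 0.209]
tool_rot: [0.105, 0.986, -0.011, 0.128]
ft_force: [-0.1, 0.1, 0.4]
grip_width: -0.0002
grasp_force: 0.0
```

View pics/s5.png

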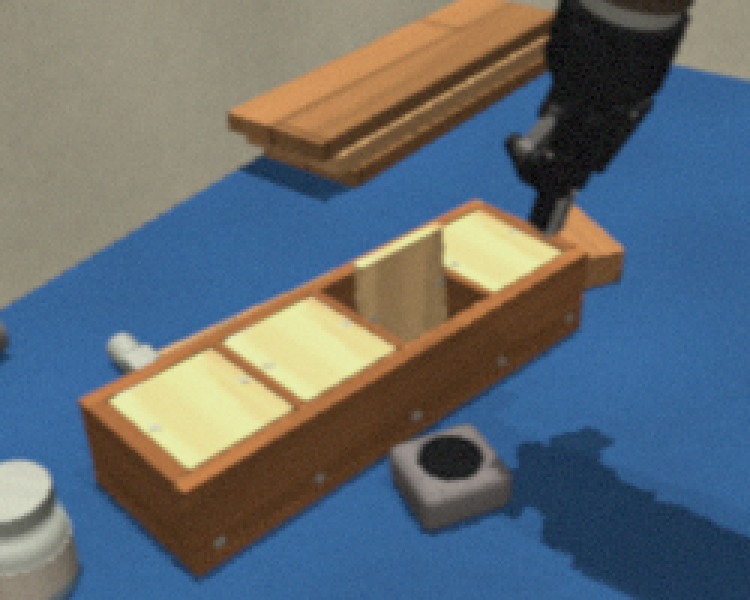

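```bash
python3 - <<'E'
from h import *
i=bot.camera_info("side");T=np.array(i["camera_from_world"]);K=np.array(i["intrinsics"])
t=-.213;ex=np.array([np.cos(t),np.sin(t),0]);ey=np.array([-ex[1],ex[0],0]);c=np.array([.5913,.0288,.075])-.05*ey
for th in (1.0,1.1,1.2,1.3,1.4,1.5):
    r=[]
    for s in (.045,-.045):
        p=c+ey*s+ex*(.05*np.cos(th)-.005*np.sin(th))+np.array([0,0,.05*np.sin(th)+.005*np.cos(th)])
        q=K@(T[:3,:3]@p+T[:3,3]);r.append(((q[:2]/q[2]-[130,80])*3).round())
    print(th,*r)
E
```

```text
1.0 [341. 260.] [422. 220.]
1.1 [344. 260.] [426. 220.]
1.2 [349. 261.] [430. 220.]
1.3 [353. 262.] [434. 221.]
1.4 [357. 264.] [439. 222.]
1.5 [362. 266.] [443. 224.]
```

```bash
python3 -c "
from workcell import bot
print(bot.job_done())"
```

```text
the job is handed in; nothing more can be done
None
```

Flap c was the free one: it now stands open at about 1.4–1.5 rad by the side camera, and I handed the job in with the arm clear of the box. Flap d was packed, a and b were not pressed, and the arm went nowhere near the jar, offcut, tape measure or hammer.

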